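Clear the rind trimmings into the board's scraps drawer

ROBOT

A 7-joint arm with a two-finger parallel gripper is mounted at the origin on a cart in front of the work surface, level with it; the furniture and walls round the work are solid. World frame = base frame: x ahead of the robot, y to its left, z up, the work surface at z = 0. Lengths are in m, angles in rad, forces in N, time in s.
With the tool pointing down it reaches from about 0.4 to 0.85 m from the base axis. Payload 4.4 kg.
Tool frame: the origin (TCP) lies midway between the tips of the shut fingers; the grasp point (between the pads) lies 19 mm behind it; z points along the fingers, y is the direction in which the jaws open and shut (so a half turn about z gives the same grasp; the last joint's range is limited). The gripper opens to 94 mm and grips with 3 to 60 N. Pads are 16 mm wide; open, the fingers measure 119 mm over their backs; the gripper's body (75 mm by 177 mm) begins 78 mm behind the grasp point.
Start: joints at [-1.247, 0.628, 0.038, 1.517, -0.027, 0.996, -0.02], TCP at [0.247, 0.601, 0.205] pointing down, gripper open.
Joint ranges: [-3.06, 3.06], [-0.37, 2.12], [-1.25, 1.32], [0.18, 2.47], [-1.1, 4.24], [0.23, 1.98], [-2.94, 2.94]. Speed limits (rad/s): [2.57, 2.57, 3.14, 3.14, 3.14, 3.14, 3.14].

INTERFACE

Orientations are given as [roll, pitch, yaw] about the fixed x, y, z axes, in that order (R = Rz(yaw) Ry(pitch) Rx(roll)).
In Python, from station import arm, vision gives the robot as it stands. The module is installed in compiled form; this text tells all that it offers.
- The arm moves only by the shell command python3 -m inch 'ROWS' [FORCE]. ROWS is JSON, a list of rows, each a list of 3 entries, a list of its own where there are three numbers: the shift along the tool's x, y, z in mm, then the turn, a rotation vector about the tool's x, y, z in degrees, then the opening, from -1 (shut) to 1 (fully open). A call has 1 to 12 rows; each row is the pose to reach, as a shift and turn from the pose commanded when the call began, along the tool's axes at that moment; what a row does not reach only later rows make up. A row lasts 1/12 s, in which the tool goes at most 41.7 mm and 7.16 degrees, less where a joint would pass 70% of its speed; a pose out of reach is approached as far as the arm can. A call with a gripper value outside its range is refused whole. The fingers move at their own pace and stop on an object; FORCE is the grip in N (left out, the last holds). Time passes only in rows, so rows that repeat a pose let the fingers close. It gives the time, the measured TCP pose, the force and the opening at its end, in the units of the state.
- arm.sense(): the state, without advancing time (a new reading comes with each control period).
- vision.get_image(name): name is "scene" or "top" or "wrist"; returns a dict with "img" (400x640x3 uint8, red, green, blue), "fov_y" (degrees; the focal length in pixels is half the picture's height over the tangent of half this angle, whatever the lens; pixels are square), "cx", "cy" (the principal point, pixels), "k1" (the pictures are not rectified: a ray, as slopes to the right and down, at radius r is drawn at 1 + k1 r^2 times it, then the intrinsics apply), "extrinsics" (4x4, takes a point from camera to world coordinates). Camera axes: x right, y down, z forward; pixel columns grow to the right and rows downward; lengths in m; the calibration is good to about 2 mm. A picture is of the moment at which its call begins. There is no depth.
- arm.sign_off(): hands the job in, once; it reports no verdict.
The state is a dict: "t": time; "qpos": joint angles; "joint_velocities": joint speeds; "effort": joint torques, N m; "tcp_pos": TCP position; "orientation": TCP orientation; "wrist_force": force on the tool from outside, world axes, zero at the start; "wrist_torque": the same for the moment, N m; "finger_gap": opening from 0.0 (shut) to 1.0 (fully open).
Only numpy, scipy, OpenCV 4.12 (cv2) and the standard library are available. Lean on these libraries where they do the work, as an engineer would, in place of code of your own. Each camera call takes 0.05 s, during which the arm holds its last target.

TASK

With closed fingers, draw the scraps drawer of the wooden trimming board all the way out to its stop by pushing its front outwards from inside, then sweep the three strips of cheese rind off the board's right-hand edge so that they fall into the drawer, and push the drawer fully home again. Only push and sweep, never pick anything up, and leave the slice of cheese lying where it is on the board and the other goods where they are.

Things in the scene. Friction and masses are not known exactly. Their poses are not given: they have to be found in the camera images.
- board: Trimming board: light wooden box fixed to the worktop, 200 mm along own x, 320 mm along own y, flat top 66 mm above the worktop, no raised edges. Origin: centre of its underside; x away from the robot, y left (turned by up to 0.12 rad). A clear upright glass screen 0.24 m high stands behind it, 0.61 m ahead of the robot. Right-hand edge at own y = -160 mm; the drawer slides out there along own -y.
- drawer (a joint): How far the scraps drawer is out, in m: 0 = fully home, 0.14 = its stop. It starts 0.075 to 0.115 out, so that between the board's edge and the inner face of the drawer's front lies an open gap 68 to 108 mm long (always 7 mm less than the joint value), into which closed fingers can be lowered. It slides with 1 to 3 N and stays where it is left.
- drawer_pan (a point): Centre of the drawer's steel pan floor, 11 mm above the worktop; moves with the drawer, axes as the board's. The pan's inside reaches 85 mm either way along x and 140 mm either way along y; its walls stand 29 mm above the floor. Only the part outside the board's right-hand edge is open from above.
- drawer_front (a point): Middle of the top edge of the drawer's wooden front, 44 mm above the worktop, axes as the board's. The front is 196 mm wide along x and 14 mm thick: its inner and outer faces lie 7 mm either side. Along its middle 120 mm a finger rail stands out to 19 mm from this point on the outer (-y) side, 33 to 43 mm above the worktop.
- rind_long: Gently curved strip of cheese rind 60 mm long, 13 mm wide, 15 mm high, 28 g, lying loose on the board. Origin at the centre of its underside; x along its length, the brown outer side faces y.
- rind_mid: The same kind of strip, 48 mm long, 13 mm wide, 14 mm high, 22 g. Origin at the centre of its underside; x along its length.
- rind_short: The same kind of strip, 38 mm long, 13 mm wide, 14 mm high, 17 g. Origin at the centre of its underside; x along its length.
- slice: Trimmed flat slice of cheese, 96 mm (own x) by 79 mm (own y), 14 mm high, 0.11 kg, lying loose on the left part of the board; it stays there. Origin at the centre of its underside.
- label_roll: White roll of paper labels standing on the worktop right of the board, 68 x 112 mm, 80 mm high; bystander. Origin at the centre of its underside.
- tub_1: Small white tub with a foil lid, 72 mm across and 71 mm high, behind the upright sheet of glass at the back; bystander. Origin at the centre of its underside.
- tomme_half: Half wheel of cheese on the worktop behind the board, 95 x 190 mm, 89 mm high; bystander. Origin at the centre of its underside.
- cheese_plane: Hand cheese slicer with a wooden handle, 237 x 72 mm, 22 mm high, lying on the worktop right of the board; bystander. Origin at the centre of its underside.

How it is judged:
On the way, in this order (a step that is already met when the one before it is completed fails the run):
1. the scraps drawer is drawn out to its stop while the rind strips still lie on the board (value of joint drawer above 0.13 m and z of each of rind_long, rind_mid, rind_short in the frame of board above 0.06 m), for 0.1 s.
2. all three strips lie in the open drawer (value of joint drawer above 0.07 m and x of rind_long in the frame of drawer_pan between -0.088 and 0.088 m and y of rind_long in the frame of drawer_pan between -0.143 and 0.143 m and z of rind_long in the frame of drawer_pan between -0.006 and 0.029 m and x of rind_mid in the frame of drawer_pan between -0.088 and 0.088 m and y of rind_mid in the frame of drawer_pan between -0.143 and 0.143 m and z of rind_mid in the frame of drawer_pan between -0.006 and 0.029 m and x of rind_short in the frame of drawer_pan between -0.088 and 0.088 m and y of rind_short in the frame of drawer_pan between -0.143 and 0.143 m and z of rind_short in the frame of drawer_pan between -0.006 and 0.029 m), for 0.2 s.
3. the drawer is fully home (value of joint drawer below 0.005 m), for 0.2 s.
At the end, for the whole second after the job is handed in: The drawer is within 5 mm of fully home, all three rind strips lie at rest in its pan (below the rim of its walls), and the slice lies within 15 mm of where it was (value of joint drawer below 0.005 m and x of rind_long in the frame of drawer_pan between -0.088 and 0.088 m and y of rind_long in the frame of drawer_pan between -0.143 and 0.143 m and z of rind_long in the frame of drawer_pan between -0.006 and 0.029 m and x of rind_mid in the frame of drawer_pan between -0.088 and 0.088 m and y of rind_mid in the frame of drawer_pan between -0.143 and 0.143 m and z of rind_mid in the frame of drawer_pan between -0.006 and 0.029 m and x of rind_short in the frame of drawer_pan between -0.088 and 0.088 m and y of rind_short in the frame of drawer_pan between -0.143 and 0.143 m and z of rind_short in the frame of drawer_pan between -0.006 and 0.029 m and linear speed of each of rind_long, rind_mid, rind_short below 0.03 m/s and distance of slice from where it was at the start of the episode below 0.015 m); the robot touches nothing.
It fails at once if a rind strip is picked up or carried (more than 20 mm above the board's top while flat, or more than 34 mm in any attitude) (height (world z) of any of rind_long, rind_mid, rind_short above 0.1 m or (height (world z) of rind_long above 0.086 m and angle between rind_long's own z axis and vertical below 0.4 rad) or (height (world z) of rind_mid above 0.086 m and angle between rind_mid's own z axis and vertical below 0.4 rad) or (height (world z) of rind_short above 0.086 m and angle between rind_short's own z axis and vertical below 0.4 rad)).
It fails at once if a rind strip is knocked off the board onto the worktop ((z of rind_long in the frame of board below 0.04 m and (x of rind_long in the frame of drawer_pan above 0.09 m or x of rind_long in the frame of drawer_pan below -0.09 m or y of rind_long in the frame of drawer_pan below -0.15 m or y of rind_long in the frame of board above 0.16 m)) or (z of rind_mid in the frame of board below 0.04 m and (x of rind_mid in the frame of drawer_pan above 0.09 m or x of rind_mid in the frame of drawer_pan below -0.09 m or y of rind_mid in the frame of drawer_pan below -0.15 m or y of rind_mid in the frame of board above 0.16 m)) or (z of rind_short in the frame of board below 0.04 m and (x of rind_short in the frame of drawer_pan above 0.09 m or x of rind_short in the frame of drawer_pan below -0.09 m or y of rind_short in the frame of drawer_pan below -0.15 m or y of rind_short in the frame of board above 0.16 m))).
It fails at once if the slice of cheese is shifted by more than 15 mm or lifted (distance of slice from where it was at the start of the episode above 0.015 m).
It fails at once if a bystander is shifted by more than 20 mm (distance of any of label_roll, tub_1, tomme_half, cheese_plane from where it was at the start of the episode above 0.02 m).
It also fails if it takes over 64 s, if anything falls off the work surface, if the arm or the gripper's body presses on something with over 40 N, if the wrist force passes 120 N, or if a joint passes its speed limit or range.

## Working session

There is one attempt and no reset: what is moved stays moved. The work goes in short steps, Python scripts to look and compute and a shell command to move; the robot and the scene stay as the last step left them, time stands still between calls to the robot, and variables do not carry over. Pictures are saved under pics/ and viewed, and the job is handed in when it is done.

```bash
mkdir -p pics; python3 - <<'E'
from station import arm, vision
import cv2
print(arm.sense())
for n in ["scene","top","wrist"]:
    d=vision.get_image(n); print(n,d["fov_y"],d["cx"],d["cy"],d["k1"],d["extrinsics"].tolist() if hasattr(d["extrinsics"],'tolist') else d["extrinsics"])
    cv2.imwrite(f"pics/{n}0.png",d["img"][:,:,::-1])
E
```

```text
{'t': 0.0, 'qpos': array([-1.24680767,  0.62930808,  0.03846399,  1.51831025, -0.02700412,
        0.99629063, -0.02002156]), 'joint_velocities': array([-0.00107171,  0.00107495, -0.00164439,  0.00043384,  0.0019519 ,
        0.00099921, -0.00026694]), 'effort': array([ 1.10380912e-03, -5.49733043e+01,  1.14377528e+00, -1.86643624e+01,
       -5.22224838e-02,  2.32860481e-02,  1.65507377e-04]), 'tcp_pos': array([0.2467381 , 0.60066487, 0.20459764]), 'orientation': array([-3.13979517e+00,  3.00202840e-05,  2.75176370e+00]), 'wrist_force': array([-0.24796281,  0.20552081,  0.98046675]), 'wrist_torque': array([-0.04737522, -0.01719895, -0.0530092 ]), 'finger_gap': 0.9968972760394271}
scene 42.12236397300358 315.06504982223817 192.5863299908096 -0.047680808003029894 [[0.6826838549991188, -0.5635681187271716, 0.4651168989381688, -0.10702749251320957], [-0.7306953967303884, -0.5219856978008027, 0.4400172365810566, -0.6580073877860504], [-0.005195317176329463, -0.6402514403308482, -0.7681478385270063, 1.1882937991732072], [0.0, 0.0, 0.0, 1.0]]
top 42.41709039289003 317.6902812745427 194.7344726044923 -0.0729184357193953 [[0.01937651472082391, -0.987323898902883, 0.15753116939984807, 0.2646230161467476], [-0.9997679118980483, -0.017649669027769762, 0.01235360361299141, -0.050990418038603325], [-0.009416635083214572, -0.15773397807200615, -0.987436741844909, 1.892958353923919], [0.0, 0.0, 0.0, 1.0]]
wrist 70.8075266103216 316.11446358933034 202.22202092551493 -0.04515131937601793 [[0.3793750226085573, 0.8881679966523913, 0.2592917313437365, 0.17107052033610742], [0.9252391379313395, -0.3633629846669937, -0.10908656660635915, 0.6339442592340425], [-0.0026701799239252405, 0.28129157665378096, -0.9596186320840178, 0.38386734370395337], [0.0, 0.0, 0.0, 1.0]]
```

View pics/scene0.png

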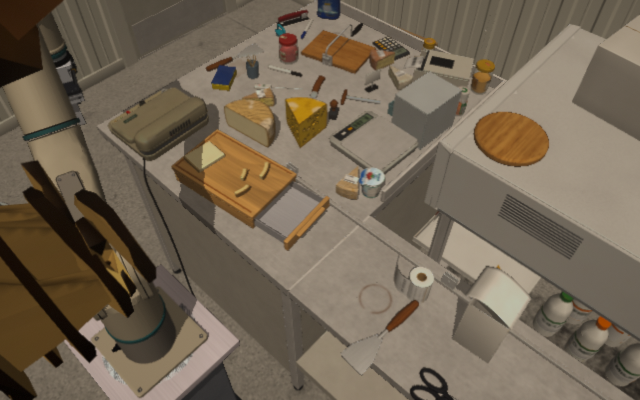

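View pics/top0.png

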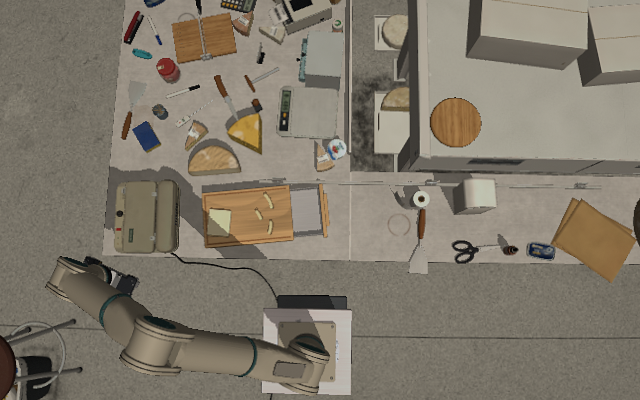

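```bash
cat > h.py <<'E'
import numpy as np, cv2
def rays(d,px):
    px=np.atleast_2d(np.array(px,float)); f=200/np.tan(np.radians(d["fov_y"])/2)
    u=(px-[d["cx"],d["cy"]])/f
    v=u.copy()
    for _ in range(30): v=u/(1+d["k1"]*(v**2).sum(1,keepdims=True))
    E=np.array(d["extrinsics"]); D=np.c_[v,np.ones(len(v))]@E[:3,:3].T
    return E[:3,3],D
def p2w(d,px,z):
    o,D=rays(d,px); s=(np.atleast_1d(z)-o[2])/D[:,2]
    return o+s[:,None]*D
def w2p(d,P):
    P=np.atleast_2d(np.array(P,float)); E=np.array(d["extrinsics"]); C=(P-E[:3,3])@E[:3,:3]
    v=C[:,:2]/C[:,2:]; f=200/np.tan(np.radians(d["fov_y"])/2)
    v=v*(1+d["k1"]*(v**2).sum(1,keepdims=True)); return v*f+[d["cx"],d["cy"]]
def crop(d,x0,y0,x1,y1,s,name):
    cv2.imwrite(name,cv2.resize(d["img"][y0:y1,x0:x1,::-1],None,fx=s,fy=s,interpolation=cv2.INTER_CUBIC))
def save(n,d): np.save(f"{n}.npy",d,allow_pickle=True)
def load(n): return np.load(f"{n}.npy",allow_pickle=True).item()
E
python3 - <<'E'
from h import *
from station import vision
t=vision.get_image("top"); s=vision.get_image("scene"); save("t0",t); save("s0",s)
crop(t,195,170,335,260,5.7,"pics/tc.png"); crop(s,165,120,335,255,4.4,"pics/sc.png")
E
```

```text
(no output)
```

View pics/tc.png

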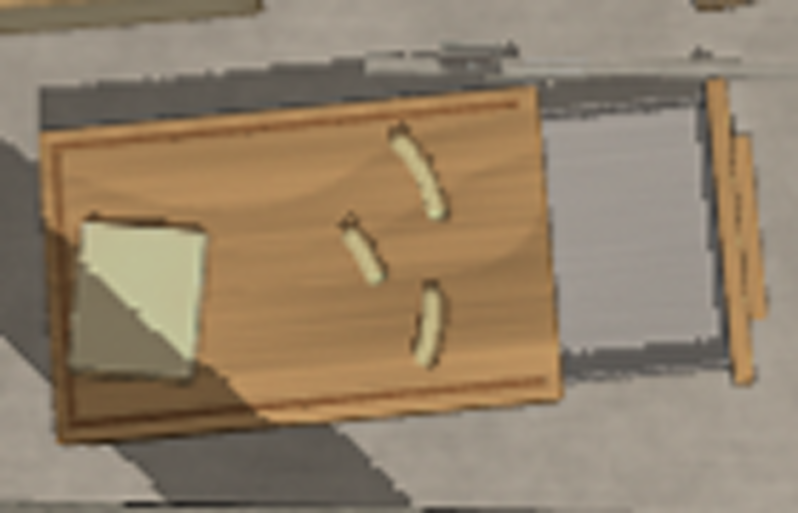

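View pics/sc.png

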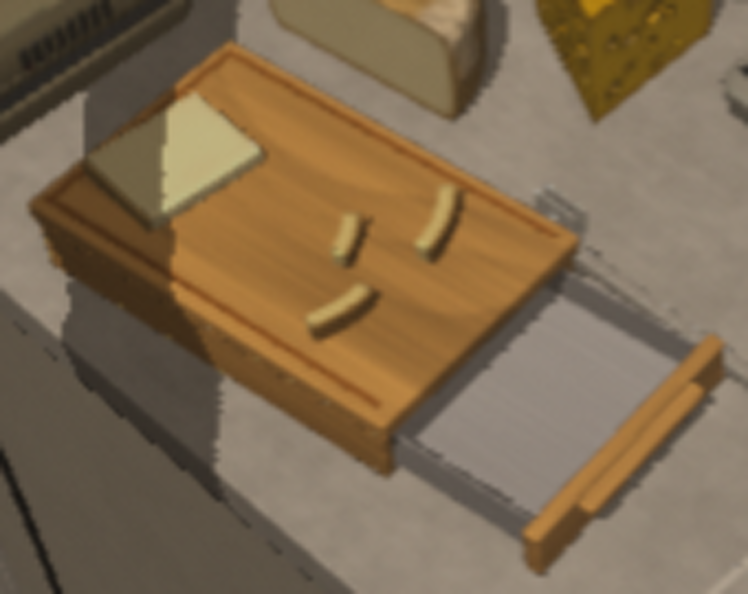

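```bash
cat > m.py <<'E'
from h import *
from scipy.optimize import least_squares
t=load("t0"); s=load("s0")
T=lambda p:(np.array(p,float)+.5)/5.7-.5+[195,170]
S=lambda p:(np.array(p,float)+.5)/4.4-.5+[165,120]
C=np.array([[.1,.16,.066],[.1,-.16,.066],[-.1,-.16,.066],[-.1,.16,.066]])
ct=T([(42,130),(535,87),(562,400),(62,440)]); cs=S([(230,42),(578,240),(388,432),(32,205)])
def R(a): return np.array([[np.cos(a),-np.sin(a),0],[np.sin(a),np.cos(a),0],[0,0,1]])
def W(q,P): return np.array(P)@R(q[2]).T+[q[0],q[1],0]
r=least_squares(lambda q:np.r_[(w2p(t,W(q,C))-ct).ravel(),(w2p(s,W(q,C))-cs).ravel()],[.45,.1,0])
q=r.x
if __name__=="__main__":
    np.set_printoptions(precision=4,suppress=True)
    print(q,r.fun)
    print(p2w(t,ct,.066),p2w(s,cs,.066))
    B=lambda P:(P-[q[0],q[1],0])@R(q[2])
    print("front",B(p2w(t,T([(717,80),(742,383)]),.044)))
    print("front s inner/outer",B(p2w(s,S([(712,338),(530,532)]),.044)))
    for n,a,b,c,d,h in [("long",(400,133),(438,213),(448,192),(425,247),.015),("mid",(350,228),(375,280),(352,222),(344,255),.014),("short",(432,290),(427,360),(368,293),(316,325),.014)]:
        print(n,B(p2w(t,T([a,b]),.066+h)),B(p2w(s,S([c,d]),.066+h)))
    print("slice",B(p2w(t,T([(82,220),(207,230),(190,380),(70,372)]),.08)))
E
python3 m.py
```

```text
[0.4744 0.2209 0.1093] [-0.1976  0.2293  1.4358 -0.242   1.301   0.166  -0.5885  1.1465  0.4972
 -0.9456  1.3731 -1.0014 -0.9132 -0.4872 -1.3694 -0.4516]
[[0.5572 0.3902 0.066 ]
 [0.5903 0.0779 0.066 ]
 [0.3929 0.0556 0.066 ]
 [0.3616 0.3671 0.066 ]] [[0.5525 0.3887 0.066 ]
 [0.5857 0.073  0.066 ]
 [0.393  0.0479 0.066 ]
 [0.3592 0.3646 0.066 ]]
front [[ 0.0975 -0.27    0.044 ]
 [-0.0969 -0.2681  0.044 ]]
front s inner/outer [[ 0.0943 -0.2688  0.044 ]
 [-0.0944 -0.2696  0.044 ]]
long [[ 0.0754 -0.0689  0.081 ]
 [ 0.0229 -0.0888  0.081 ]] [[ 0.0666 -0.0722  0.081 ]
 [ 0.0204 -0.0918  0.081 ]]
mid [[ 0.0186 -0.0332  0.08  ]
 [-0.0153 -0.0464  0.08  ]] [[ 0.0092 -0.0382  0.08  ]
 [-0.0156 -0.0534  0.08  ]]
short [[-0.0248 -0.0813  0.08  ]
 [-0.0679 -0.0749  0.08  ]] [[-0.0306 -0.0875  0.08  ]
 [-0.0702 -0.0787  0.08  ]]
slice [[ 0.0388  0.1341  0.08  ]
 [ 0.0254  0.0561  0.08  ]
 [-0.0671  0.0727  0.08  ]
 [-0.0556  0.1471  0.08  ]]
```

```bash
cat > g.py <<'E'
# usage: g.py bx by z [jawdir: y|x or yaw]  -> rows shift for target in board frame
import sys
from m import *
from scipy.spatial.transform import Rotation as Ro
from station import arm
st=arm.sense(); p=np.array(st["tcp_pos"]); A=Ro.from_euler("xyz",st["orientation"])
bf=(p-[q[0],q[1],0])@R(q[2])
print("t %.2f board pos"%st["t"],bf.round(4),"rpy",np.degrees(st["orientation"]).round(2),"F",np.array(st["wrist_force"]).round(1),"q7",st["qpos"][6].round(2))
if len(sys.argv)>3:
    tgt=W(q,[[float(a) for a in sys.argv[1:4]]])[0]
    print("world tgt",tgt.round(4),"shift mm",(A.inv().apply(tgt-p)*1000).round(1))
    if len(sys.argv)>4:
        yaw=np.pi+q[2]+np.radians(float(sys.argv[4]))
        print("turn",np.degrees((A.inv()*Ro.from_euler("xyz",[np.pi,0,yaw])).as_rotvec()).round(2))
E
python3 g.py 0 -0.205 0.2046 0
```

```text
t 0.25 board pos [-0.1847  0.4026  0.205 ] rpy [-179.95    0.    157.67] F [ 0.5 -0.4  0.3] q7 -0.02
world tgt [0.4968 0.0171 0.2046] shift mm [-453.  -445.1    0.8]
turn [-5.00e-02 -1.00e-02 -2.86e+01]
```

```bash
python3 -m inch '[[[-35,-34,-5],[0,0,-4],-1],[[-70,-68,-10],[0,0,-8],-1],[[-105,-102,-10],[0,0,-12],-1],[[-140,-137,-10],[0,0,-16],-1],[[-175,-171,-10],[0,0,-20],-1],[[-210,-205,-10],[0,0,-24],-1],[[-245,-240,-10],[0,0,-28],-1],[[-280,-275,-10],[0,0,-28.6],-1],[[-315,-309,-10],[0,0,-28.6],-1],[[-350,-344,-10],[0,0,-28.6],-1],[[-385,-378,-10],[0,0,-28.6],-1],[[-420,-412,-10],[0,0,-28.6],-1]]' 20; python3 g.py 0 -0.205 0.1 0
```

```text
t: 1.25
tcp_pos: [0.4442, 0.1402, 0.2157]
orientation: [3.141, 0.0, -3.032]
wrist_force: [0.6, -1.1, -0.8]
finger_gap: 0.186
t 1.25 board pos [-0.0388 -0.077   0.2157] rpy [ 1.7999e+02  3.0000e-02 -1.7372e+02] F [ 0.6 -1.1 -0.8] q7 1.29
world tgt [0.4968 0.0171 0.1   ] shift mm [ -38.7 -128.1  115.7]
turn [0.01 0.03 0.01]
```

```bash
python3 -m inch '[[[0,0,0],[0,0,0],-1],[[0,0,0],[0,0,0],-1]]'; python3 g.py 0 -0.205 0.1 0
```

```text
t: 1.42
tcp_pos: [0.4447, 0.1395, 0.2155]
orientation: [-3.141, 0.0, -3.039]
wrist_force: [0.6, 0.3, 0.2]
finger_gap: 0.045
t 1.42 board pos [-0.0384 -0.0777  0.2155] rpy [-1.7997e+02  1.0000e-02 -1.7410e+02] F [0.6 0.3 0.2] q7 1.28
world tgt [0.4968 0.0171 0.1   ] shift mm [ -39.2 -127.   115.6]
turn [-0.03  0.01 -0.37]
```

```bash
python3 -m inch '[[[-10,-32,10],[0,0,0],-1],[[-20,-64,20],[0,0,0],-1],[[-30,-96,30],[0,0,0],-1],[[-39,-127,50],[0,0,-0.4],-1],[[-39,-127,80],[0,0,-0.4],-1],[[-39,-127,105],[0,0,-0.4],-1],[[-39,-127,105],[0,0,-0.4],-1],[[-39,-127,105],[0,0,-0.4],-1]]'; python3 g.py 0 -0.205 0.025 0
python3 - <<'E'
from h import *
from station import vision
t=vision.get_image("top"); s=vision.get_image("scene"); save("t1",t); save("s1",s)
a=cv2.resize(t["img"][160:260,190:350,::-1],None,fx=4,fy=4,interpolation=3);b=cv2.resize(s["img"][110:260,165:340,::-1],None,fx=4,fy=4,interpolation=3)
cv2.imwrite("pics/a1.png",a); cv2.imwrite("pics/b1.png",b)
E
```

```text
t: 2.08
tcp_pos: [0.4954, 0.0219, 0.1098]
orientation: [3.141, -0.003, -3.023]
wrist_force: [0.9, 1.2, -0.4]
finger_gap: 0.004
t 2.08 board pos [-0.0008 -0.2001  0.1098] rpy [ 1.7994e+02 -1.7000e-01 -1.7319e+02] F [ 0.9  1.2 -0.4] q7 1.56
world tgt [0.4968 0.0171 0.025 ] shift mm [-1.  -5.  84.8]
turn [ 0.06 -0.17  0.55]
```

View pics/b1.png

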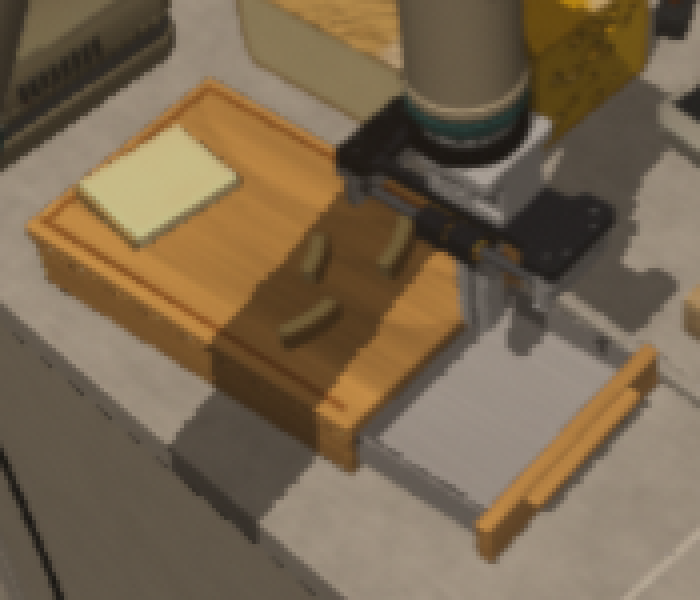

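```bash
python3 -m inch '[[[0,-5,25],[0,0,0],-1],[[0,-8,50],[0,0,0],-1],[[0,-8,72],[0,0,0],-1],[[0,-8,82],[0,0,0],-1],[[0,-8,82],[0,0,0],-1],[[0,-8,82],[0,0,0],-1]]'; python3 g.py 0 -0.2805 0.028 0
```

```text
t: 2.68
tcp_pos: [0.4981, 0.0128, 0.0294]
orientation: [3.141, 0.001, -3.024]
wrist_force: [-0.6, 0.7, -0.1]
finger_gap: 0.003
t 2.68 board pos [ 0.0008 -0.2094  0.0294] rpy [ 1.7999e+02  7.0000e-02 -1.7329e+02] F [-0.6  0.7 -0.1] q7 1.57
world tgt [ 0.505  -0.0579  0.028 ] shift mm [  1.4 -71.1   1.4]
turn [0.01 0.07 0.45]
```

```bash
python3 -m inch '[[[0,-12,0],[0,0,0],-1],[[0,-24,0],[0,0,0],-1],[[0,-34,0],[0,0,0],-1],[[0,-40,0],[0,0,0],-1],[[0,-45,0],[0,0,0],-1],[[0,-50,0],[0,0,0],-1],[[0,-55,0],[0,0,0],-1],[[0,-60,0],[0,0,0],-1],[[0,-64,0],[0,0,0],-1],[[0,-64,0],[0,0,0],-1]]'; python3 g.py 0 -0.2805 0.028 0
```

```text
t: 3.52
tcp_pos: [0.5047, -0.0526, 0.0284]
orientation: [-3.141, -0.0, -3.026]
wrist_force: [-1.2, -0.1, -0.3]
finger_gap: 0.005
t 3.52 board pos [ 0.0003 -0.2752  0.0284] rpy [-1.7996e+02 -2.0000e-02 -1.7340e+02] F [-1.2 -0.1 -0.3] q7 1.67
world tgt [ 0.505  -0.0579  0.028 ] shift mm [ 0.4 -5.3  0.4]
turn [-0.04 -0.02  0.33]
```

```bash
python3 -m inch '[[[0,-2,0],[0,0,0],-1],[[0,-4,0],[0,0,0],-1],[[0,-6,0],[0,0,0],-1],[[0,-6,0],[0,0,0],-1]]'; python3 g.py 0 -0.2805 0.028 0
```

```text
t: 3.85
tcp_pos: [0.505, -0.0569, 0.0283]
orientation: [3.141, -0.001, -3.025]
wrist_force: [-0.8, 2.6, -0.7]
finger_gap: 0.002
t 3.85 board pos [ 1.000e-04 -2.795e-01  2.830e-02] rpy [ 1.7996e+02 -5.0000e-02 -1.7332e+02] F [-0.8  2.6 -0.7] q7 1.67
world tgt [ 0.505  -0.0579  0.028 ] shift mm [ 0.2 -1.   0.3]
turn [ 0.04 -0.05  0.42]
```

```bash
python3 -m inch '[[[0,-2,0],[0,0,0],-1],[[0,-4,0],[0,0,0],-1],[[0,-4,0],[0,0,0],-1]]'; python3 g.py;  python3 - <<'E'
from h import *
from station import vision
t=vision.get_image("top"); save("t1",t)
cv2.imwrite("pics/a2.png",cv2.resize(t["img"][160:260,190:350,::-1],None,fx=5,fy=5,interpolation=3))
E
```

```text
t: 4.1
tcp_pos: [0.505, -0.0569, 0.0283]
orientation: [3.137, -0.001, -3.022]
wrist_force: [-1.7, 9.0, 3.8]
finger_gap: 0.006
t 4.10 board pos [ 1.000e-04 -2.795e-01  2.830e-02] rpy [ 1.7972e+02 -9.0000e-02 -1.7315e+02] F [-1.7  9.   3.8] q7 1.68
```

View pics/a2.png

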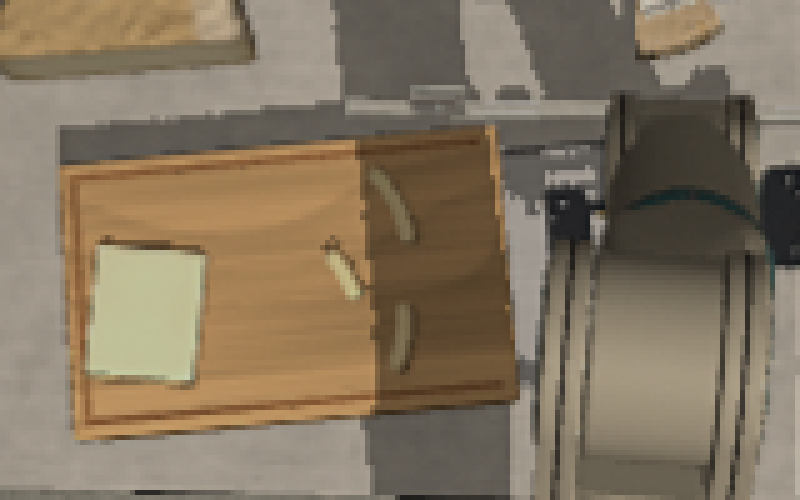

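```bash
python3 -m inch '[[[0,12,0],[0,0,0],-1],[[0,20,-30],[0,0,0],-1],[[0,20,-65],[0,0,0],-1],[[0,20,-92],[0,0,0],-1],[[0,45,-92],[0,0,0],-1],[[0,70,-92],[0,0,0],-1],[[0,70,-92],[0,0,0],-1],[[0,70,-92],[0,0,0],-1]]'; python3 g.py .045 -0.035 0.12 0; python3 - <<'E'
from m import *
from station import vision
s=vision.get_image("scene"); t=vision.get_image("top");save("t2",t)
cv2.imwrite("pics/b2.png",cv2.resize(s["img"][110:260,165:340,::-1],None,fx=4,fy=4,interpolation=3))
E
```

```text
t: 4.82
tcp_pos: [0.4978, 0.0091, 0.1207]
orientation: [-3.141, 0.0, -3.022]
wrist_force: [0.7, -0.2, -0.2]
finger_gap: 0.005
t 4.82 board pos [ 2.000e-04 -2.131e-01  1.207e-01] rpy [-1.7999e+02  2.0000e-02 -1.7318e+02] F [ 0.7 -0.2 -0.2] q7 1.57
world tgt [0.5229 0.191  0.12  ] shift mm [-46.5 177.7   0.6]
turn [-0.01  0.02  0.56]
```

View pics/b2.png

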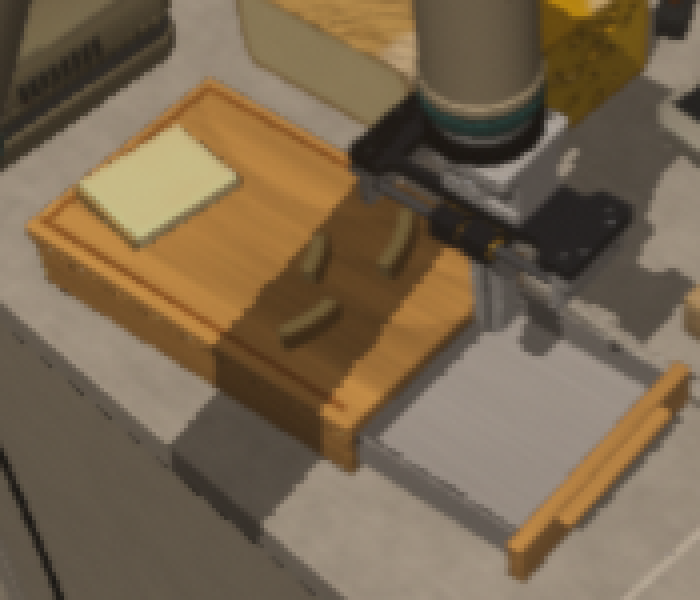

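```bash
python3 -c "
from m import *
B=lambda P:(P-[q[0],q[1],0])@R(q[2])
s=load('s1');print(B(p2w(s,np.array([(685,364),(511,543)])/4+[165,110],.044)))"
python3 -m inch '[[[-6,25,0],[0,0,0],-1],[[-12,55,0],[0,0,0],-1],[[-20,85,0],[0,0,0],-1],[[-30,115,0],[0,0,0],-1],[[-40,145,0],[0,0,0.5],-1],[[-46,170,0],[0,0,0.5],-1],[[-46,178,0],[0,0,0.5],-1],[[-46,178,15],[0,0,0.5],-1],[[-46,178,30],[0,0,0.5],-1],[[-46,178,42],[0,0,0.5],-1],[[-46,178,47],[0,0,0.5],-1],[[-46,178,47],[0,0,0.5],-1]]'; python3 g.py .045 -0.035 0.07 0
```

```text
[[ 0.09728977 -0.30099053  0.044     ]
 [-0.09532338 -0.29647342  0.044     ]]
t: 5.92
tcp_pos: [0.5221, 0.188, 0.0721]
orientation: [-3.14, -0.003, -3.036]
wrist_force: [0.5, 0.7, 0.2]
finger_gap: 0.006
t 5.92 board pos [ 0.0439 -0.0379  0.0721] rpy [-1.7989e+02 -1.7000e-01 -1.7395e+02] F [0.5 0.7 0.2] q7 1.26
world tgt [0.5229 0.191  0.07  ] shift mm [-1.1  2.9  2.1]
turn [-0.11 -0.17 -0.22]
```

```bash
python3 -m inch '[[[0,-6,2],[0,0,0],-1],[[0,-14,2],[0,0,0],-1],[[0,-24,2],[0,0,0],-1],[[0,-34,2],[0,0,0],-1],[[0,-44,2],[0,0,0],-1],[[0,-54,2],[0,0,0],-1],[[0,-64,2],[0,0,0],-1],[[0,-64,2],[0,0,0],-1]]'; python3 g.py .045 -0.035 0.07 0;python3 - <<'E'
from m import *
from station import vision
s=vision.get_image("scene")
cv2.imwrite("pics/b3.png",cv2.resize(s["img"][110:260,165:340,::-1],None,fx=4,fy=4,interpolation=3))
E
```

```text
t: 6.58
tcp_pos: [0.5302, 0.1235, 0.0717]
orientation: [-3.14, 0.0, -3.037]
wrist_force: [-0.1, -0.8, 0.9]
finger_gap: 0.002
t 6.58 board pos [ 0.0449 -0.1029  0.0717] rpy [-1.7992e+02  1.0000e-02 -1.7403e+02] F [-0.1 -0.8  0.9] q7 1.36
world tgt [0.5229 0.191  0.07  ] shift mm [ 0.2 67.9  1.6]
turn [-0.08  0.01 -0.3 ]
```

View pics/b3.png

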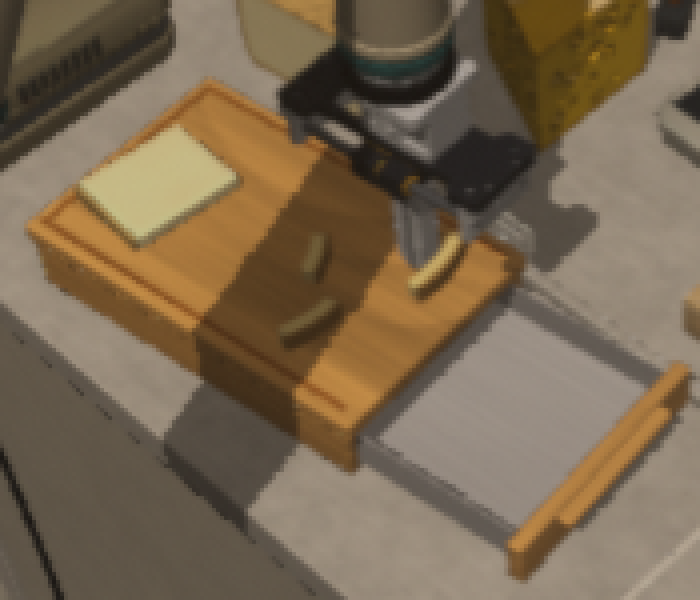

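```bash
python3 -m inch '[[[1,-8,1],[0,0,0],-1],[[2,-16,1],[0,0,0],-1],[[3,-24,1],[0,0,0],-1],[[4,-32,1],[0,0,0],-1],[[5,-40,1],[0,0,0],-1],[[6,-48,1],[0,0,0],-1],[[6,-56,1],[0,0,0],-1],[[6,-63,1],[0,0,0],-1],[[6,-66,1],[0,0,0],-1],[[6,-66,1],[0,0,0],-1],[[6,-50,0],[0,0,0],-1]]'; python3 g.py -.047 -0.03 0.12 0;python3 - <<'E'
from m import *
from station import vision
s=vision.get_image("scene")
cv2.imwrite("pics/b4.png",cv2.resize(s["img"][110:260,165:340,::-1],None,fx=4,fy=4,interpolation=3))
E
```

```text
t: 7.55
tcp_pos: [0.5295, 0.0728, 0.0713]
orientation: [-3.139, -0.0, -3.039]
wrist_force: [0.5, -0.2, 0.7]
finger_gap: 0.001
t 7.55 board pos [ 0.0386 -0.1533  0.0713] rpy [-1.7987e+02 -2.0000e-02 -1.7413e+02] F [ 0.5 -0.2  0.7] q7 1.43
world tgt [0.4309 0.186  0.12  ] shift mm [ 86.4 122.6 -48.9]
turn [-0.13 -0.03 -0.4 ]
```

View pics/b4.png

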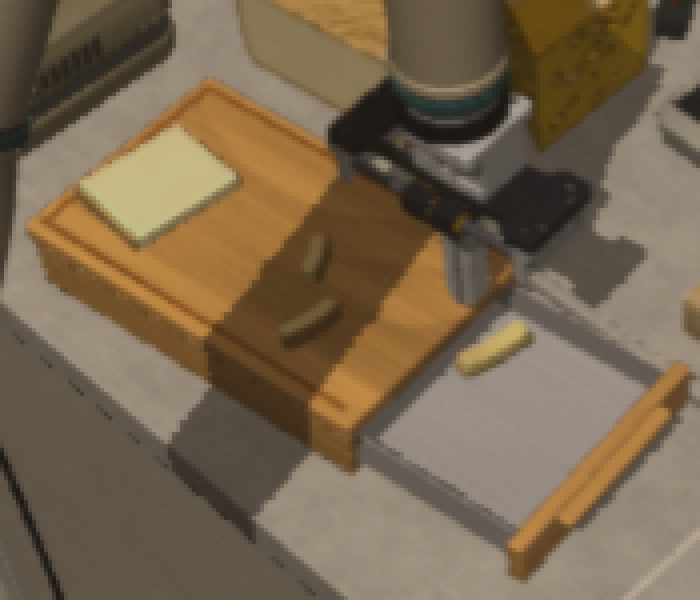

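```bash
python3 -m inch '[[[0,0,-25],[0,0,0],-1],[[0,0,-49],[0,0,0],-1],[[25,25,-49],[0,0,0],-1],[[45,50,-49],[0,0,0],-1],[[65,80,-49],[0,0,0],-1],[[86,105,-49],[0,0,0],-1],[[86,112,-49],[0,0,0],-1],[[86,112,-30],[0,0,0],-1],[[86,112,-15],[0,0,0],-1],[[86,112,-4],[0,0,0],-1],[[86,112,1],[0,0,0],-1],[[86,112,1],[0,0,0],-1]]'; python3 g.py -.047 -0.1 0.07 0
```

```text
t: 8.6
tcp_pos: [0.4312, 0.1783, 0.0696]
orientation: [-3.141, -0.002, -3.034]
wrist_force: [0.3, 0.2, 1.2]
finger_gap: 0.01
t 8.60 board pos [-0.0476 -0.0377  0.0696] rpy [-1.7997e+02 -1.0000e-01 -1.7381e+02] F [0.3 0.2 1.2] q7 1.19
world tgt [0.4386 0.1164 0.07  ] shift mm [ -0.7 -62.3  -0.4]
turn [-0.03 -0.1  -0.07]
```

```bash
python3 -m inch '[[[0,-6,0],[0,0,0],-1],[[0,-14,0],[0,0,0],-1],[[0,-24,0],[0,0,0],-1],[[0,-34,0],[0,0,0],-1],[[0,-44,0],[0,0,0],-1],[[0,-54,0],[0,0,0],-1],[[0,-64,0],[0,0,0],-1],[[0,-70,0],[0,0,0],-1]]'; python3 g.py;python3 - <<'E'
from m import *
from station import vision
s=vision.get_image("scene")
cv2.imwrite("pics/b5.png",cv2.resize(s["img"][110:260,165:340,::-1],None,fx=4,fy=4,interpolation=3))
E
```

```text
t: 9.27
tcp_pos: [0.4396, 0.1075, 0.0707]
orientation: [3.142, 0.001, -3.035]
wrist_force: [-1.0, 2.6, 3.4]
finger_gap: 0.004
t 9.27 board pos [-0.047  -0.109   0.0707] rpy [ 1.8000e+02  4.0000e-02 -1.7392e+02] F [-1.   2.6  3.4] q7 1.31
```

View pics/b5.png

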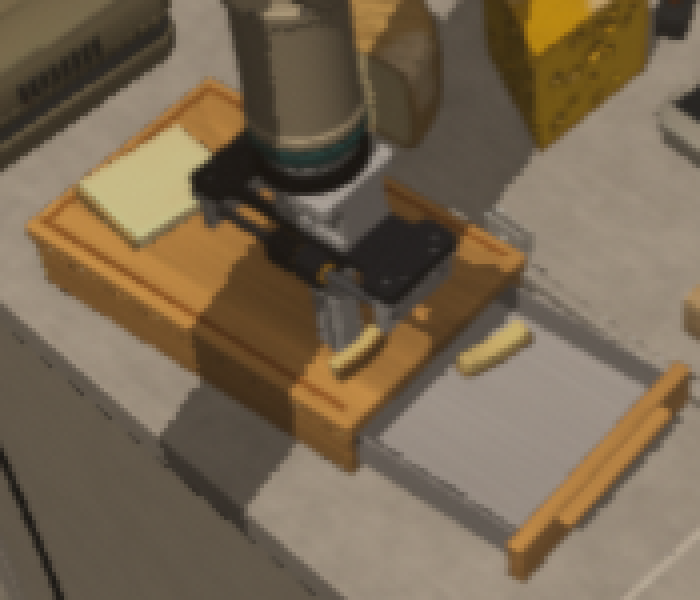

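```bash
python3 -m inch '[[[0,-8,-0.5],[0,0,0],-1],[[-1,-16,-0.5],[0,0,0],-1],[[-2,-24,-0.5],[0,0,0],-1],[[-3,-32,-0.5],[0,0,0],-1],[[-4,-40,-0.5],[0,0,0],-1],[[-5,-48,-0.5],[0,0,0],-1],[[-5,-56,-0.5],[0,0,0],-1],[[-5,-60,-0.5],[0,0,0],-1],[[-5,-60,-0.5],[0,0,0],-1],[[-5,-42,-0.5],[0,0,0],-1]]'; python3 g.py -.002 0.008 0.12 0;python3 - <<'E'
from m import *
from station import vision
s=vision.get_image("scene"); save("s4",s)
cv2.imwrite("pics/b6.png",cv2.resize(s["img"][110:260,165:340,::-1],None,fx=4,fy=4,interpolation=3))
E
```

```text
t: 10.15
tcp_pos: [0.4488, 0.0643, 0.0709]
orientation: [-3.14, -0.0, -3.04]
wrist_force: [0.8, 0.2, 0.1]
finger_gap: 0.004
t 10.15 board pos [-0.0425 -0.1529  0.0709] rpy [-1.7989e+02 -3.0000e-02 -1.7417e+02] F [0.8 0.2 0.1] q7 1.38
world tgt [0.4715 0.2286 0.12  ] shift mm [-39.3 161.1 -49.4]
turn [-0.11 -0.03 -0.44]
```

View pics/b6.png

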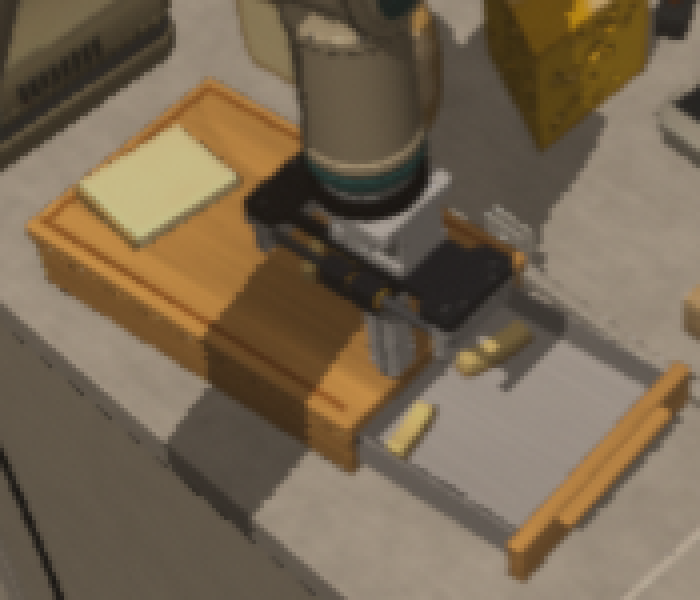

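```bash
python3 -m inch '[[[0,0,-25],[0,0,0],-1],[[0,0,-49],[0,0,0],-1],[[-10,30,-49],[0,0,0],-1],[[-20,60,-49],[0,0,0],-1],[[-30,90,-49],[0,0,0],-1],[[-39,120,-49],[0,0,0],-1],[[-39,148,-49],[0,0,0],-1],[[-39,155,-49],[0,0,0],-1],[[-39,155,-30],[0,0,0],-1],[[-39,155,-12],[0,0,0],-1],[[-39,155,0.5],[0,0,0],-1],[[-39,155,0.5],[0,0,0],-1]]'; python3 g.py -.002 -0.1 0.07 0;python3 - <<'E'
from m import *
from station import vision
t=vision.get_image("wrist")
cv2.imwrite("pics/b7.png",t["img"][:,:,::-1])
E
```

```text
t: 11.2
tcp_pos: [0.4687, 0.2247, 0.0683]
orientation: [-3.14, -0.005, -3.033]
wrist_force: [0.1, -0.8, 0.6]
finger_gap: 0.007
t 11.20 board pos [-0.0053  0.0043  0.0683] rpy [-179.88   -0.27 -173.8 ] F [ 0.1 -0.8  0.6] q7 1.13
world tgt [0.4833 0.1213 0.07  ] shift mm [  -3.4 -104.3   -1.5]
turn [-0.12 -0.27 -0.06]
```

View pics/b7.png

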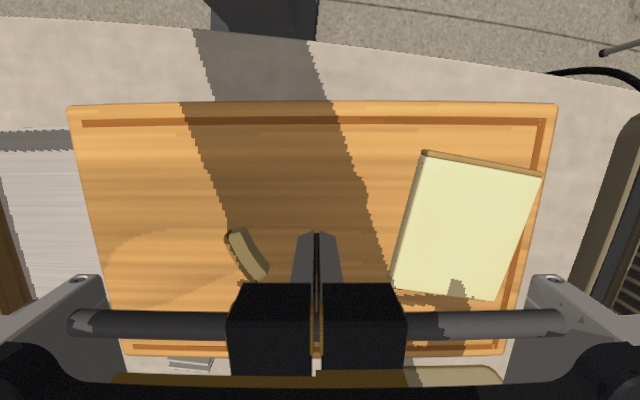

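```bash
python3 -m inch '[[[-2,-8,-1],[0,0,0],-1],[[-2,-16,-1.5],[0,0,0],-1],[[-2,-24,-1.5],[0,0,0],-1],[[-2,-32,-1.5],[0,0,0],-1],[[-2,-42,-1.5],[0,0,0],-1],[[-2,-52,-1.5],[0,0,0],-1],[[-2,-62,-1.5],[0,0,0],-1],[[-2,-72,-1.5],[0,0,0],-1],[[-2,-80,-1.5],[0,0,0],-1]]'; python3 g.py;python3 - <<'E'
from m import *
from station import vision
s=vision.get_image("scene")
cv2.imwrite("pics/b8.png",cv2.resize(s["img"][110:260,165:340,::-1],None,fx=4,fy=4,interpolation=3))
E
```

```text
t: 12.0
tcp_pos: [0.4817, 0.1456, 0.0722]
orientation: [3.141, 0.001, -3.035]
wrist_force: [-0.6, 1.6, 4.0]
finger_gap: 0.004
t 12.00 board pos [-0.001  -0.0757  0.0722] rpy [ 1.7998e+02  3.0000e-02 -1.7387e+02] F [-0.6  1.6  4. ] q7 1.25
```

View pics/b8.png

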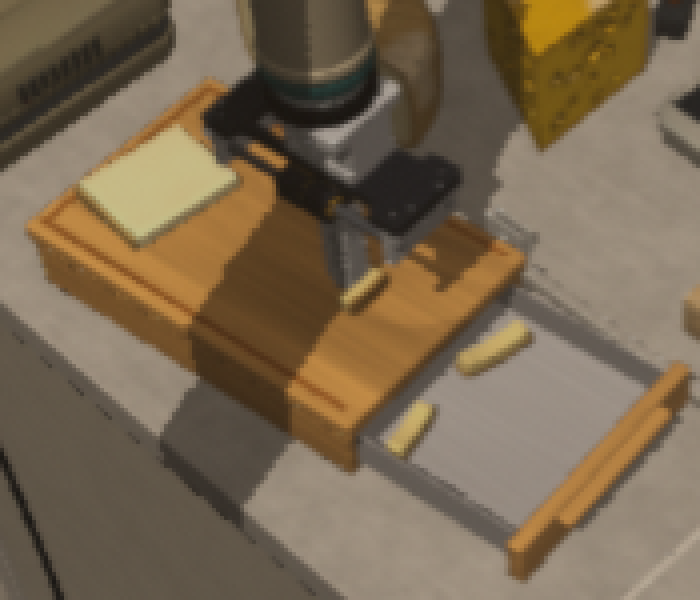

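```bash
python3 -m inch '[[[0,-10,0],[0,0,0],-1],[[1,-20,0],[0,0,0],-1],[[2,-30,0],[0,0,0],-1],[[3,-40,0],[0,0,0],-1],[[4,-50,0],[0,0,0],-1],[[5,-60,0],[0,0,0],-1],[[6,-70,0],[0,0,0],-1],[[6,-80,0],[0,0,0],-1],[[6,-88,0],[0,0,0],-1],[[6,-92,0],[0,0,0],-1],[[6,-92,0],[0,0,0],-1],[[6,-75,-5],[0,0,0],-1]]'; python3 g.py 0 -.36 .12;python3 - <<'E'
from m import *
from station import vision
s=vision.get_image("scene")
cv2.imwrite("pics/b9.png",cv2.resize(s["img"][110:260,165:340,::-1],None,fx=4,fy=4,interpolation=3))
E
```

```text
t: 13.05
tcp_pos: [0.4829, 0.0677, 0.0762]
orientation: [-3.139, -0.002, -3.04]
wrist_force: [-0.4, 0.4, -0.4]
finger_gap: 0.007
t 13.05 board pos [-0.0083 -0.1533  0.0762] rpy [-1.7987e+02 -1.4000e-01 -1.7416e+02] F [-0.4  0.4 -0.4] q7 1.37
world tgt [ 0.5137 -0.1369  0.12  ] shift mm [  -9.7 -206.8  -43.4]
```

View pics/b9.png

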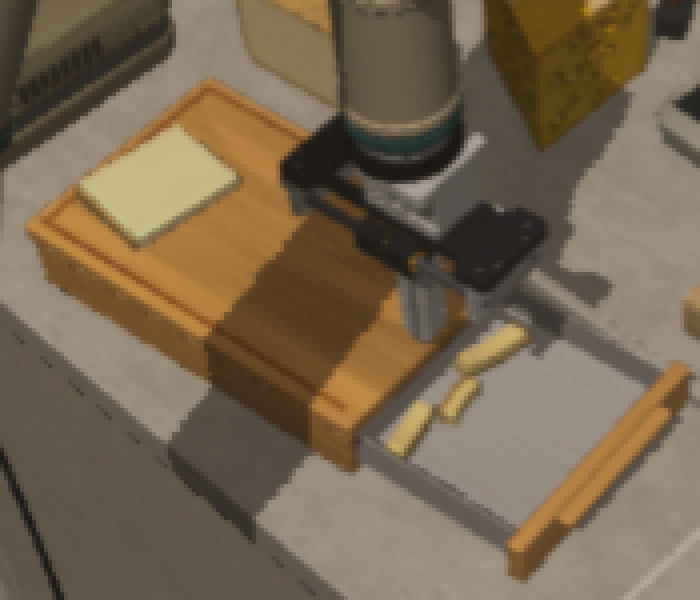

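```bash
python3 -c "
from m import *
print(p2w(t,[(411,200),(418,228),(350,180),(388,225)],.02))"
python3 -m inch '[[[-2,0,-25],[0,0,0],-1],[[-3,-20,-44],[0,0,0],-1],[[-4,-45,-44],[0,0,0],-1],[[-5,-70,-44],[0,0,0],-1],[[-6,-95,-44],[0,0,0],-1],[[-7,-120,-44],[0,0,0],-1],[[-8,-145,-44],[0,0,0],-1],[[-9,-170,-44],[0,0,0],-1],[[-10,-195,-44],[0,0,0],-1],[[-10,-207,-44],[0,0,0],-1],[[-10,-207,-44],[0,0,0],-1],[[-10,-207,-44],[0,0,0],-1]]'; python3 g.py 0 -.36 .025 0
```

```text
[[ 0.54995684 -0.37097223  0.02      ]
 [ 0.44712806 -0.39573524  0.02      ]
 [ 0.62070186 -0.14589766  0.02      ]
 [ 0.45624883 -0.28612401  0.02      ]]
t: 14.1
tcp_pos: [0.5153, -0.1325, 0.1207]
orientation: [3.141, -0.0, -3.034]
wrist_force: [0.2, -0.3, -0.7]
finger_gap: 0.006
t 14.10 board pos [ 0.0021 -0.3558  0.1207] rpy [ 1.7994e+02 -3.0000e-02 -1.7385e+02] F [ 0.2 -0.3 -0.7] q7 1.77
world tgt [ 0.5137 -0.1369  0.025 ] shift mm [ 2.  -4.4 95.7]
turn [ 0.06 -0.03 -0.11]
```

```bash
python3 -m inch '[[[2,-4,30],[0,0,0],-1],[[2,-4,60],[0,0,0],-1],[[2,-4,85],[0,0,0],-1],[[2,-4,94],[0,0,0],-1],[[2,-4,94],[0,0,0],-1],[[2,6,94],[0,0,0],-1],[[2,16,94],[0,0,0],-1],[[2,22,94],[0,0,0],-1],[[2,28,94],[0,0,0],-1],[[2,34,94],[0,0,0],-1],[[2,40,94],[0,0,0],-1],[[2,40,94],[0,0,0],-1]]'; python3 g.py 0 -.195 .025 0;python3 - <<'E'
from m import *
from station import vision
s=vision.get_image("scene")
cv2.imwrite("pics/b10.png",cv2.resize(s["img"][110:260,165:340,::-1],None,fx=4,fy=4,interpolation=3))
E
```

```text
t: 15.1
tcp_pos: [0.5094, -0.092, 0.0274]
orientation: [3.141, 0.001, -3.032]
wrist_force: [-0.1, -0.3, 0.5]
finger_gap: 0.003
t 15.10 board pos [ 0.0007 -0.3149  0.0274] rpy [ 1.7996e+02  3.0000e-02 -1.7374e+02] F [-0.1 -0.3  0.5] q7 1.68
world tgt [0.4957 0.0271 0.025 ] shift mm [  0.7 119.9   2.5]
turn [ 0.04  0.03 -0.  ]
```

View pics/b10.png

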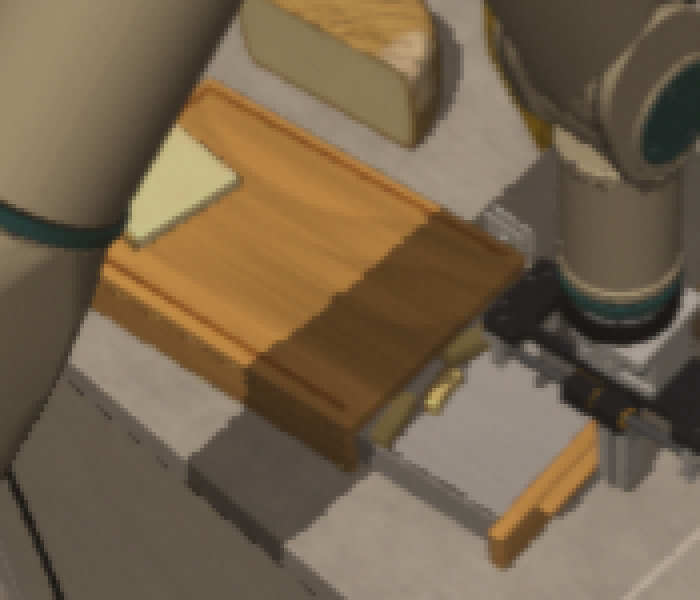

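Drawer is moving in (front edge now near (545,500)), with strips flat in the pan. Continue.

```bash
python3 -m inch '[[[0,7,0],[0,0,0],-1],[[0,15,0],[0,0,0],-1],[[0,24,0],[0,0,0],-1],[[0,33,0],[0,0,0],-1],[[0,42,0],[0,0,0],-1],[[0,51,0],[0,0,0],-1],[[0,60,0],[0,0,0],-1],[[0,69,0],[0,0,0],-1],[[0,78,0],[0,0,0],-1],[[0,87,0],[0,0,0],-1],[[0,95,0],[0,0,0],-1],[[0,102,0],[0,0,0],-1]]'; python3 g.py 0 -.192 .025 0
```

```text
t: 16.15
tcp_pos: [0.4978, 0.0088, 0.0268]
orientation: [3.141, -0.001, -3.033]
wrist_force: [-1.3, -1.5, 0.0]
finger_gap: 0.005
t 16.15 board pos [ 1.000e-04 -2.134e-01  2.680e-02] rpy [ 1.7999e+02 -5.0000e-02 -1.7380e+02] F [-1.3 -1.5  0. ] q7 1.52
world tgt [0.4953 0.0301 0.025 ] shift mm [ 0.2 21.4  1.8]
turn [ 0.01 -0.05 -0.06]
```

```bash
python3 -m inch '[[[0,5,0],[0,0,0],-1],[[0,10,0],[0,0,0],-1],[[0,13,0],[0,0,0],-1],[[0,16,0],[0,0,0],-1],[[0,16,0],[0,0,0],-1]]'; python3 g.py 0 -.192 .025 0
```

```text
t: 16.57
tcp_pos: [0.4969, 0.0245, 0.027]
orientation: [3.141, 0.001, -3.033]
wrist_force: [-0.1, 0.9, 0.1]
finger_gap: 0.005
t 16.57 board pos [ 0.001  -0.1977  0.027 ] rpy [ 1.7996e+02  4.0000e-02 -1.7380e+02] F [-0.1  0.9  0.1] q7 1.5
world tgt [0.4953 0.0301 0.025 ] shift mm [1.  5.7 2. ]
turn [ 0.04  0.04 -0.07]
```

```bash
python3 -m inch '[[[0,3,0],[0,0,0],-1],[[0,6,0],[0,0,0],-1],[[0,7,0],[0,0,0],-1],[[0,7,0],[0,0,0],-1]]'; python3 g.py 0 -.192 .025 0
```

```text
t: 16.9
tcp_pos: [0.4962, 0.031, 0.027]
orientation: [3.141, 0.001, -3.034]
wrist_force: [-0.6, -0.2, -0.5]
finger_gap: 0.004
t 16.90 board pos [ 0.001  -0.1911  0.027 ] rpy [ 1.7998e+02  4.0000e-02 -1.7382e+02] F [-0.6 -0.2 -0.5] q7 1.49
world tgt [0.4953 0.0301 0.025 ] shift mm [ 1.  -0.9  2. ]
turn [ 0.02  0.04 -0.08]
```

```bash
python3 -m inch '[[[0,2,0],[0,0,0],-1],[[0,4,0],[0,0,0],-1],[[0,4,0],[0,0,0],-1]]'; python3 g.py 0 -.192 .025 0
```

```text
t: 17.15
tcp_pos: [0.496, 0.0321, 0.0271]
orientation: [-3.139, 0.001, -3.036]
wrist_force: [1.3, -5.9, -0.3]
finger_gap: 0.005
t 17.15 board pos [ 0.0009 -0.1901  0.0271] rpy [-1.7984e+02  3.0000e-02 -1.7395e+02] F [ 1.3 -5.9 -0.3] q7 1.48
world tgt [0.4953 0.0301 0.025 ] shift mm [ 0.8 -1.9  2.1]
turn [-0.16  0.03 -0.21]
```

```bash
python3 -m inch '[[[0,3,0],[0,0,0],-1],[[0,3,0],[0,0,0],-1],[[0,3,0],[0,0,0],-1]]'; python3 g.py; python3 -m inch '[[[0,-15,0],[0,0,0],-1],[[0,-35,0],[0,0,0],-1],[[0,-35,-30],[0,0,0],-1],[[0,-35,-70],[0,0,0],-1],[[0,-60,-110],[0,0,0],-1],[[0,-95,-150],[0,0,0],-1],[[0,-120,-170],[0,0,0],-1],[[0,-120,-170],[0,0,0],-1],[[0,-120,-170],[0,0,0],-1]]';python3 - <<'E'
from m import *
from station import vision
s=vision.get_image("scene");t=vision.get_image("top");save("tF",t);save("sF",s)
a=cv2.resize(s["img"][110:260,165:340,::-1],None,fx=4,fy=4,interpolation=3)
cv2.imwrite("pics/b11.png",a)
cv2.imwrite("pics/a11.png",cv2.resize(t["img"][160:260,190:350,::-1],None,fx=5,fy=5,interpolation=3))
E
```

```text
t: 17.4
tcp_pos: [0.4959, 0.0321, 0.0271]
orientation: [-3.136, 0.0, -3.039]
wrist_force: [2.0, -11.8, -0.9]
finger_gap: 0.003
t 17.40 board pos [ 0.0008 -0.19    0.0271] rpy [-1.7968e+02  3.0000e-02 -1.7410e+02] F [  2.  -11.8  -0.9] q7 1.48
t: 18.15
tcp_pos: [0.5094, -0.0844, 0.199]
orientation: [-3.14, 0.005, -3.039]
wrist_force: [0.0, 0.7, -0.0]
finger_gap: 0.002
```

View pics/b11.png

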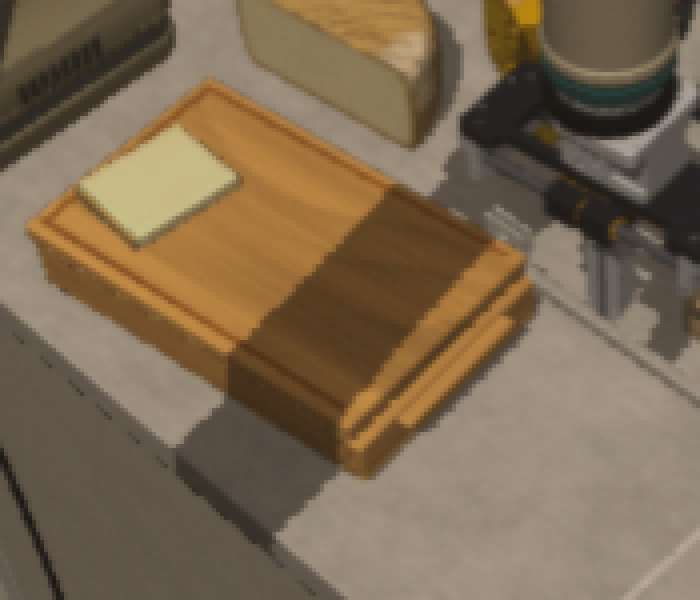

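View pics/a11.png

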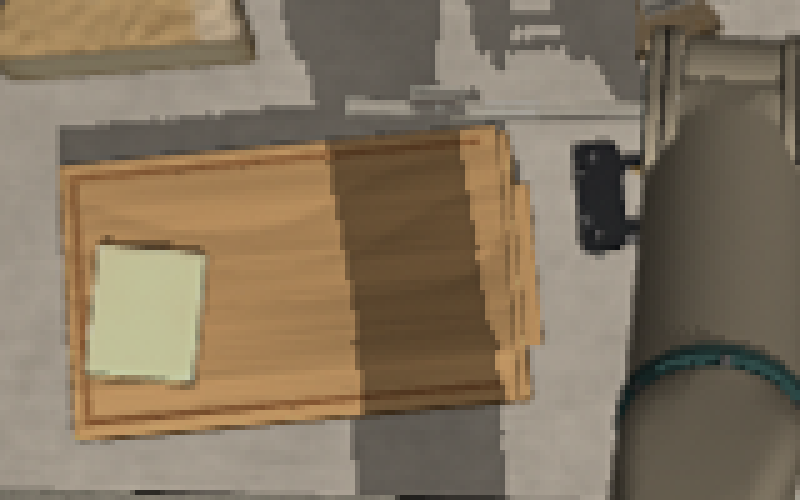

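```bash
python3 -c "
from station import arm
s=arm.sense();print(s['t'],s['wrist_force']);print(arm.sign_off())"
```

```text
18.25 [0.04771748 1.2351511  0.01756393]
the job is handed in; nothing more can be done
None
```

I drew the drawer out to its stop with closed fingers, swept the long, short and then mid rind off the right-hand edge into the pan, pushed the drawer home and handed the job in at about 18.3 s.

**Drawer:** Outwards, it stopped dead as the force rose to 9 N, and the front measured about 0.139 m out in the scene picture. Inwards, it stopped dead at about 12 N. The travel between the two stops works out at 0.1405 m against 0.14 m, so it is home within the measuring error.

**Rinds:** The last clear pictures, before and early in the push home, show all three flat in the pan. They can't be seen now that the drawer is shut, so I couldn't check their final resting places.

**Slice and bystanders:** In the last pictures the slice looks unmoved, and so does the half wheel of cheese. I judged this by eye. The label roll, tub and cheese plane were outside those pictures, but the arm's path kept well clear of the roll and plane and on the near side of the glass. The arm is clear of everything.

**Disagreement:** At the home stop the fingers stood about 2 mm further in than I had predicted, which is about the calibration error.

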